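# Key in the new price, then hold the clip open astride the price card

### The arm

A 6-joint arm with a two-finger parallel gripper is mounted at the origin on the work surface. World frame = base frame: x ahead of the robot, y to its left, z up, the work surface at z = 0. Lengths are in m, angles in degrees, forces in N, time in s.
With the tool pointing down it reaches from about 0.25 to 0.8 m from the base axis. Payload 3.9 kg.
Tool frame: the origin (TCP) lies at the very end of the fingers, on their centre line; the grasp point (between the pads) lies 19 mm behind it; z points along the fingers, y is the line along which they close (so a half turn about z gives the same grasp; the last joint's range is limited). The gripper opens to 85 mm and grips with 20 to 120 N. Pads are 22 mm wide; open, the fingers measure 114 mm over their backs; the gripper's body (76 mm by 85 mm) begins 54 mm behind the grasp point. The pads swing forward as they close: fully open they stand 13 mm farther back than shut.
Start: joints at [-69.557, 14.897, -7.913, 67.191, 0, 90], TCP at [0.183, -0.492, 0.231] pointing down, gripper open.
Joint ranges: [-159.42, 159.42], [-47.68, 98.78], [-73.54, 78.23], [-108.79, 121.32], [-90, 84.71], [-180, 180]. Speed limits (degrees/s): [147.25, 147.25, 180, 180, 180, 180].

### API

Orientations are given as [roll, pitch, yaw] about the fixed x, y, z axes, in that order (R = Rz(yaw) Ry(pitch) Rx(roll)).
In Python, from station import arm, imaging gives the robot as it stands.
- The arm moves only by the tool jog_arm, never from a script. Its argument "plan" is text: rows parted by semicolons, each of 7 numbers parted by spaces: the shift along the tool's x, y, z in cm, then the turn, a rotation vector about the tool's x, y, z in degrees, then the closure, from -1 (fully open) to 1 (shut). A call has 1 to 12 rows; each row is the pose to reach, as a shift and turn from the pose commanded when the call began, along the tool's axes at that moment; what a row does not reach only later rows make up. A row lasts 1/10 s, in which the tool goes at most 50 mm and 8.59 degrees, less where a joint would pass 70% of its speed; a pose out of reach is approached as far as the arm can. A call with a gripper value outside its range is refused whole. The fingers move at their own pace and stop on an object; "force" is the grip in N (left out, the last holds). Time passes only in rows, so rows that repeat a pose let the fingers close. It gives the time, the measured TCP pose, the force, the opening and the grip force at its end, in the units of the state.
- arm.get_state(): the state, without advancing time (a new reading comes with each control period).
- imaging.read_camera(name): name is "side" or "top" or "wrist"; returns the picture (480x640x3 uint8, red, green, blue); there is no depth.
- imaging.camera_model(name): a dict with "camera_matrix" (3x3 intrinsics, pixels), "origin" and "orientation" of the camera in the world; the wrist camera has in their place "T_tool_cam" (4x4, takes a point from camera to tool coordinates, whose origin is the TCP and whose axes are the flange's). Camera axes: x right, y up, looking along -z (the intrinsics and any distortion apply to the point x, -y, -z); pixel columns grow to the right and rows downward; lengths in m; the calibration is good to about 2 mm. A picture is of the moment at which its call begins: read the wrist's pose just before it. camera_model takes no time and is no camera call.
- arm.hand_in(): hands the job in; it is judged then, once.
The state is a dict: "time_s": time; "joint_positions": joint angles; "qd": joint speeds; "joint_efforts": joint torques, N m; "tcp_pos": TCP position; "tool_rot": TCP orientation; "ft_force": force on the tool from outside, world axes, zero at the start; "moment": the same for the moment, N m; "width": finger opening in m; "grasp_force": force on a finger pad.
Only numpy, scipy, OpenCV 4.12 (cv2) and the standard library are available. Lean on these libraries where they do the work, as an engineer would, in place of code of your own. Each camera call takes 0.05 s, during which the arm holds its last target. There are 200 camera calls.

### The job

Change the price at the shop counter: on the scale press the round key, then the square key, then the long bar key, fully down and one at a time. Then squeeze the two tails of the black spring clip together to take it off its rail, and hold it gaping astride the middle of the white price card's top edge, one jaw in front and one behind, well over the edge but not touching the card, ready for a new card to be slipped in. Finish while still holding the clip open there, and leave the card stand, the loaf, the jar and the can where they are.

Things in the scene. Friction and masses are not known exactly. Their poses are not given: they have to be found in the camera images.
- scale: White shop scale, fixed, 300 (x) x 260 (y) x 68 mm high; origin under its centre on the counter. The three keys stand on the strip along its near (-x) edge, 110 mm from its centre, black seats' tops at 53 mm height; a low grey display (to 64 mm height) at the +y end of the strip, the steel platter with the loaf on its far part.
- round_top (a point): A plain white spring key on the near strip of the scale's top, a disc 28 mm across, standing 14 mm out of its black 50 mm square seat. Which of the three places it has changes from start to start; the places are 60 mm apart, in one row. This point is the centre of its top, 67 mm above the counter at rest.
- square_top (a point): A plain white spring key on the near strip of the scale's top, 27 x 27 mm, standing 14 mm out of its black 50 mm square seat. Which of the three places it has changes from start to start; the places are 60 mm apart, in one row. This point is the centre of its top, 67 mm above the counter at rest.
- bar_top (a point): A plain white spring key on the near strip of the scale's top, a long bar 16 mm in x by 44 mm in y, standing 14 mm out of its black 50 mm square seat. Which of the three places it has changes from start to start; the places are 60 mm apart, in one row. This point is the centre of its top, 67 mm above the counter at rest.
- round_key (a joint): Travel of the round key in m: 0 up, 0.006 fully down (about 4.5 N); springs back when let go.
- square_key (a joint): Travel of the square key in m: 0 up, 0.006 fully down (about 4.5 N); springs back when let go.
- bar_key (a joint): Travel of the bar key in m: 0 up, 0.006 fully down (about 4.5 N); springs back when let go.
- rail: Clip rail, fixed: a 70 x 120 x 12 mm wooden foot carrying an upright wooden plate 4 mm thick (x), 120 mm long (y), its top edge 95 mm above the counter. Origin under the foot's centre; x is square to the plate.
- clip: Black spring clip, 50 g, like a large clothes peg 93 mm tall, parked upright astride the rail plate. Origin on its pivot (12 mm steel coil resting on the plate's edge), about its centre, 101 mm above the counter when parked. z points to the tails, x is the way jaws spread and tails are squeezed, y the hinge axis. The body itself is the +x arm of two equal arms; arms are 26 mm wide (y).
- clip_arm (a joint): Angle in rad by which the clip is spread: 0 parked, -0.1 sprung shut, 0.52 fully open at its stop. Parked, the flat tails' outer faces diverge from 26 mm apart (10 mm above the pivot) to 49 mm (top, 55 mm above it); at the stop they are parallel, 22 mm apart. Takes 3 N at first, 8 N fully; grip 30 N holds it on the stop. Each arm leans by half this angle.
- jaw_a (a point): Inner edge of the jaw tip of the clip's +x arm, 38 mm below the pivot when parked, mid-width. Fully open the two tips are about 23 mm apart.
- jaw_b (a point): Inner edge of the jaw tip of the other arm (-x side), 38 mm below the pivot when parked, mid-width.
- card_stand: Price card stand, loose, 0.8 kg: a dark steel foot 80 (x) x 120 (y) x 14 mm carrying an upright stiff white card (a red band low down) 3 mm thick (x) and 120 mm wide (y), its top edge 130 mm above the counter. Origin under the foot's centre; x is square to the card.
- card_top (a point): Middle of the top edge of the white card, 130 mm above the counter; axes as the card stand's.
- loaf: Bystander: brown loaf, 90 x 190 x 92 mm, lying on the scale's platter.
- jar: Bystander: amber jar, 68 mm across, 90 mm high, beyond the card and the rail.
- can: Bystander: steel can, 74 mm across, 75 mm high, beside the scale's far end.
Things that resemble listed ones, but are neither listed nor needed, are in the scene too. What is shaped like the clip but green is not meant.

How it is judged:
By the outcome, as a careful person would: the job done as asked, in the order asked, and still so for the second after the job is handed in, while the arm keeps its last pose, push and grip.
It also fails if it takes over 58 s, if anything falls off the work surface, if the arm or the gripper's body presses on something with over 40 N, if the wrist force passes 120 N, or if a joint passes its speed limit or range.

## Working session

There is one attempt and no reset: what is moved stays moved. The work goes in short steps, Python scripts to look and compute and a tool call to move; the robot and the scene stay as the last step left them, time stands still between calls to the robot, and variables do not carry over. Pictures are saved under pics/ and viewed, at most 10 in all, crops included, and the job is handed in when it is done.

Besides the shell and the picture viewer there is one more tool, called after "Request:" as name(argument=value, ...), one argument or row to a line, values as JSON. jog_arm: Moves the arm, as the interface text tells. Its arguments: {"type":"object","properties":{"plan":{"type":"string"},"force":{"type":"number"}},"required":["plan"]}

```bash
mkdir -p pics
cat > h.py <<'E'
import numpy as np, cv2
from station import arm, imaging
from scipy.spatial.transform import Rotation as R
def rot(o):
    o=np.array(o,float)
    if o.shape==(3,3): return o
    if o.size==4: return R.from_quat(o).as_matrix()
    return R.from_euler('xyz',o,degrees=True).as_matrix()
def cam(n):
    m=imaging.camera_model(n); K=np.array(m["camera_matrix"])
    if n=='wrist':
        s=arm.get_state(); T=np.eye(4); T[:3,:3]=rot(s["tool_rot"]); T[:3,3]=s["tcp_pos"]
        T=T@np.array(m["T_tool_cam"]); return K,T[:3,3],T[:3,:3]
    return K,np.array(m["origin"]),rot(m["orientation"])
def ray(c,u,v):
    K,o,Q=c; d=np.linalg.solve(K,[u,v,1]); return o,Q@(d*[1,-1,-1])
def onz(c,u,v,z):
    o,d=ray(c,u,v); return o+d*(z-o[2])/d[2]
def proj(c,p):
    K,o,Q=c; q=Q.T@(np.array(p)-o); q=K@(q*[1,-1,-1]); return q[:2]/q[2]
def snap(n,name):
    c=cam(n); im=imaging.read_camera(n)[:,:,::-1].copy(); cv2.imwrite(f'pics/{name}.png',im); return c,im
E
python3 - <<'E'
from h import *
print(arm.get_state())
for n in ('top','side','wrist'):
    print(imaging.camera_model(n)); snap(n,n+'0')
E
```

```text
{'time_s': 0.0, 'joint_positions': array([-6.95576999e+01,  1.49380847e+01, -7.98532803e+00,  6.71910556e+01,
       -5.45579349e-04,  8.99984637e+01]), 'qd': array([-0.01863442, -0.01071444,  0.01060358, -0.09183859,  0.02397965,
        0.00406725]), 'joint_efforts': array([ 1.22881986e-03, -4.05674458e+01,  2.53922474e+01,  1.87900598e-02,
        3.22305295e-04,  9.46059316e-06]), 'tcp_pos': array([ 0.18312223, -0.49129908,  0.23044624]), 'tool_rot': array([-1.79885532e+02,  5.42508944e-04,  2.04438375e+01]), 'ft_force': array([-0.28017188, -0.36260775,  0.47228531]), 'moment': array([-0.01372612, -0.00058057,  0.02749055]), 'grasp_force': 0.0, 'width': 0.08525404136682924}
{'camera_matrix': array([[437.79603247,   0.        , 312.36329642],
       [  0.        , 437.79603247, 239.73445303],
       [  0.        ,   0.        ,   1.        ]]), 'origin': array([4.80921372e-01, 1.67692290e-04, 1.03818527e+00]), 'orientation': array([  6.96971466,   0.73002588, -88.77509732])}
{'camera_matrix': array([[577.0342563 ,   0.        , 322.11639656],
       [  0.        , 577.0342563 , 239.76529902],
       [  0.        ,   0.        ,   1.        ]]), 'origin': array([ 0.29602648, -0.82128891,  0.77326191]), 'orientation': array([ 53.14082308,   1.32909669, -21.16192635])}
{'camera_matrix': array([[354.97578375,   0.        , 320.78093345],
       [  0.        , 354.97578375, 234.08380874],
       [  0.        ,   0.        ,   1.        ]]), 'T_tool_cam': array([[-2.52647246e-04,  9.50180167e-01,  3.11701116e-01,
         8.06908211e-02],
       [ 9.99999519e-01, -5.54912346e-05,  9.79700678e-04,
         8.49539088e-04],
       [ 9.48188834e-04,  3.11701213e-01, -9.50179696e-01,
        -1.42209901e-01],
       [ 0.00000000e+00,  0.00000000e+00,  0.00000000e+00,
         1.00000000e+00]])}
```

View pics/top0.png

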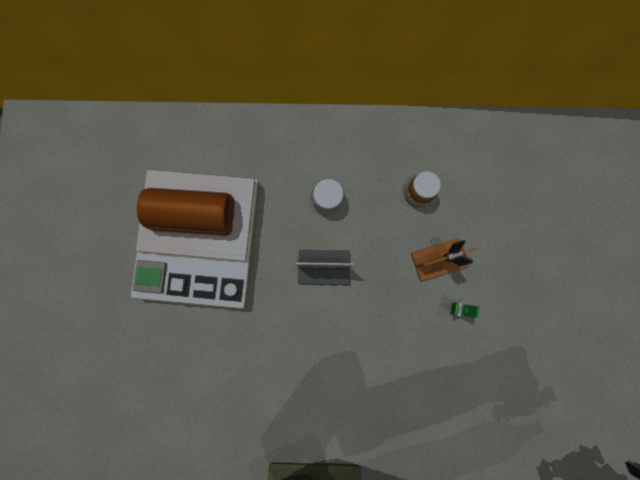

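View pics/side0.png

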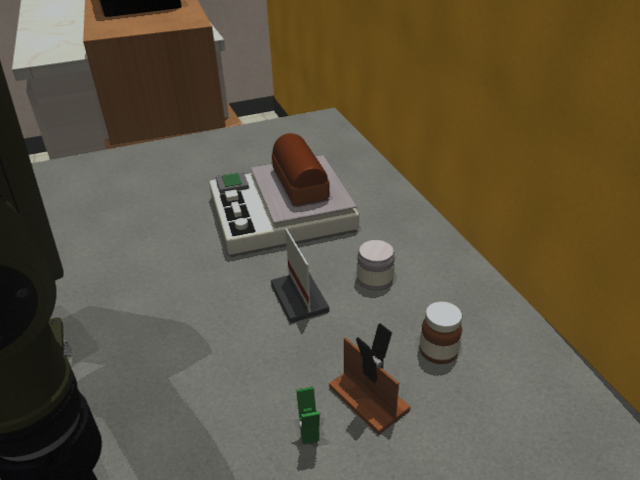

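Top view: keys from +y are square (178,285), bar (204,287) and round (231,289). The card edge runs from (297,263) to (353,265), and the black clip is at about (458,253) on the rail. The green decoy is at (465,310).

Run:
```python
from h import *
c=cam('top'); im=cv2.imread('pics/top0.png')
# keys: white blobs inside dark seats
g=im[270:305,165:250].max(2); 
dark=(g<90).astype(np.uint8)
n,l,st,ce=cv2.connectedComponentsWithStats(dark)
for i in range(1,n):
    if st[i,4]>150: 
        x,y,w,h=st[i,:4]; sub=(g[y+3:y+h-3,x+3:x+w-3]>130)
        yy,xx=np.nonzero(sub); u,v=xx.mean()+x+3+165,yy.mean()+y+3+270
        seat=(x+w/2-.5+165,y+h/2-.5+270)
        print('key',u,v,sub.sum(),onz(c,u,v,.067).round(4),'seat',onz(c,*seat,.053).round(4))
# card
for p in ((297,263),(353.5,265)): print('card',onz(c,*p,.13))
a=cv2.resize(im[225:295,285:365],None,fx=5,fy=5,interpolation=cv2.INTER_CUBIC)
b=cv2.resize(im[225:295,405:485],None,fx=5,fy=5,interpolation=cv2.INTER_CUBIC)
s=cv2.imread('pics/side0.png'); d=cv2.resize(s[300:440,280:440],None,fx=2.5,fy=2.5,interpolation=cv2.INTER_CUBIC)
e=cv2.resize(s[180:250,205:285],None,fx=5,fy=5)[:250]
m=np.vstack([np.hstack([a,b]),np.hstack([d[:250],e])]); 
cv2.imwrite('pics/mos.png',m); print(m.shape)
```

```text
key 176.39344262295083 284.08196721311475 122 [0.4944 0.3143 0.067 ] seat [0.4937 0.3151 0.053 ]
key 203.91666666666666 286.6666666666667 108 [0.49   0.2528 0.067 ] seat [0.4894 0.254  0.053 ]
key 229.9387755102041 289.11224489795916 98 [0.4858 0.1949 0.067 ] seat [0.4851 0.1941 0.053 ]
card [0.54236598 0.04498342 0.13      ]
card [ 0.54062004 -0.07228124  0.13      ]
(600, 800, 3)
```

View pics/mos.png

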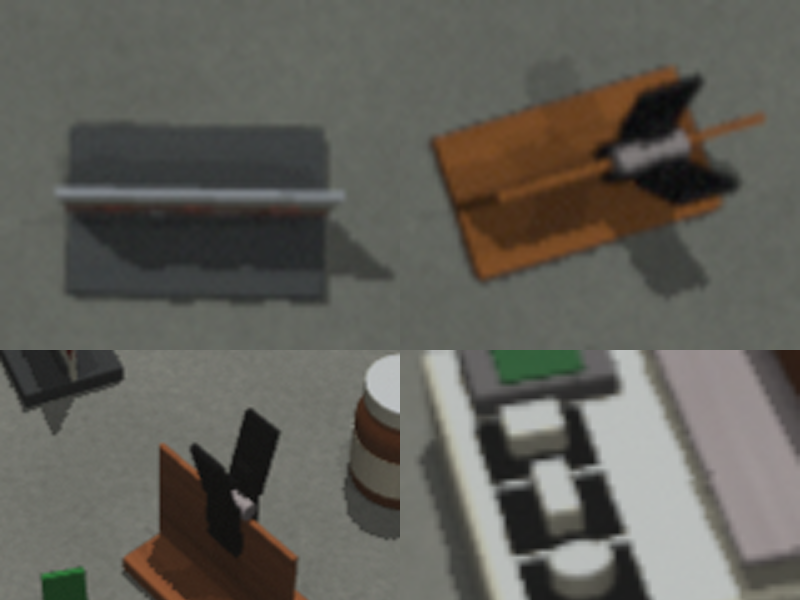

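The crops show the clip's tails spread either side of the rail plate, with the coil at mosaic (652,153). The tail tops are at about (670,85) and (705,192), and the plate edge runs from (500,197) to (765,117).

```bash
cat >> h.py <<'E'
def to(p,yaw,src=None):
    """shift cm in tool axes and rotvec deg to a tool-down pose (roll 180)"""
    s=arm.get_state(); Q=rot(s["tool_rot"]); Q=rot([180,0,round(s["tool_rot"][2],1)]) if src is None else src
    T=rot([180,0,yaw]); return (Q.T@(np.array(p)-s["tcp_pos"])*100).round(2),R.from_matrix(Q.T@T).as_rotvec(degrees=True).round(2)
E
python3 - <<'E'
from h import *
c=cam('top')
f=lambda X,Y:(405+(X-400)/5-.4,225+Y/5-.4)
P=[onz(c,*f(500,197),.095),onz(c,*f(765,117),.095)]
d=P[0]-P[1]; print('plate',P,np.linalg.norm(d),'yaw',np.degrees(np.arctan2(-d[0],d[1])))
print('coil',onz(c,*f(652,153),.106)); t=[onz(c,*f(670,85),.156),onz(c,*f(705,192),.156)]
d=t[0]-t[1];print('tails',t,sum(t)/2,np.linalg.norm(d),np.degrees(np.arctan2(d[1],d[0])))
print(to([.486,.195,.12],-4))
E
```

```text
plate [array([ 0.54820855, -0.2276414 ,  0.095     ]), array([ 0.58506639, -0.34181191,  0.095     ])] 0.11997252083533352 yaw 17.89171570951248
coil [ 0.56748684 -0.28961306  0.106     ]
tails [array([ 0.59057073, -0.2818086 ,  0.156     ]), array([ 0.54755217, -0.29498288,  0.156     ])] [ 0.56906145 -0.28839574  0.156     ] 0.04499064320248863 17.02701985357431
(array([ 52.31, -53.78,  11.06]), array([-0. , -0. , 24.4]))
```

Request:
jog_arm(
  plan="10 -10 0 0 0 6 1;20 -20 0 0 0 12 1;30 -30 0 0 0 24.4 1;40 -40 0 0 0 24.4 1;52.3 -53.8 5 0 0 24.4 1;52.3 -53.8 8 0 0 24.4 1;52.3 -53.8 11 0 0 24.4 1;52.3 -53.8 11 0 0 24.4 1;52.3 -53.8 11 0 0 24.4 1;52.3 -53.8 11 0 0 24.4 1;52.3 -53.8 11 0 0 24.4 1;52.3 -53.8 11 0 0 24.4 1",
  force=40,
)

```text
time_s: 1.35
tcp_pos: [0.4181, -0.0009, 0.1565]
tool_rot: [-178.3, 0.0, -1.3]
ft_force: [0.3, -1.1, 0.3]
width: -0.0
grasp_force: 0.0
```

Request:
jog_arm(
  plan="0 0 0 0 0 0 1;0 0 0 0 0 0 1;0 0 0 0 0 0 1",
)

```text
time_s: 1.65
tcp_pos: [0.417, -0.0044, 0.1572]
tool_rot: [-178.4, 0.1, -1.8]
ft_force: [0.2, 0.2, 0.1]
width: 0.0002
grasp_force: 0.0
```

Run:
```python
from h import *
s=arm.get_state(); print(s['tcp_pos'],s['tool_rot'],s['ft_force']); print(to([.486,.195,.12],-4))
```

```text
[ 0.41695841 -0.00436185  0.15716918] [-1.78395644e+02  8.07092541e-02 -1.77847784e+00] [0.15230313 0.15070709 0.14500494]
(array([  6.27, -20.14,   3.72]), array([ 0. , -0. ,  2.2]))
```

Request:
jog_arm(
  plan="6.3 -20.1 1 0 0 2.2 1;6.3 -20.1 3.7 0 0 2.2 1;6.3 -20.1 3.7 0 0 2.2 1;6.3 -20.1 3.7 0 0 2.2 1;6.3 -20.1 3.7 0 0 2.2 1;6.3 -20.1 3.7 0 0 2.2 1;6.3 -20.1 3.7 0 0 2.2 1;6.3 -20.1 3.7 0 0 2.2 1;6.3 -20.1 3.7 0 0 2.2 1",
)

```text
time_s: 2.55
tcp_pos: [0.482, 0.022, 0.1281]
tool_rot: [-176.0, 0.2, -0.0]
ft_force: [0.3, 0.1, 0.2]
width: -0.0003
grasp_force: 0.0
```

```bash
sed -i 's/; Q=rot(\[180,0,round.*$/ if src is None else src/' h.py
python3 - <<'E'
from h import *
s=arm.get_state(); print(s['tcp_pos'],s['tool_rot'],s['ft_force']); print(to([.486,.195,.072],-4)); snap('wrist','w1')
for p in ([.4944,.3143,.067],[.49,.2528,.067],[.4858,.1949,.067]): print(proj(cam('wrist'),p))
E
```

```text
[0.48204307 0.02197545 0.12809085] [-1.75950665e+02  1.80804856e-01 -2.15681928e-02] [0.27607253 0.10783176 0.18481232]
(array([  0.41, -16.86,   6.82]), array([-4.04,  0.32,  3.97]))
[-114.89736418  227.23854955]
[-26.17657287 235.62138408]
[ 59.37350158 243.78662892]
```

View pics/w1.png

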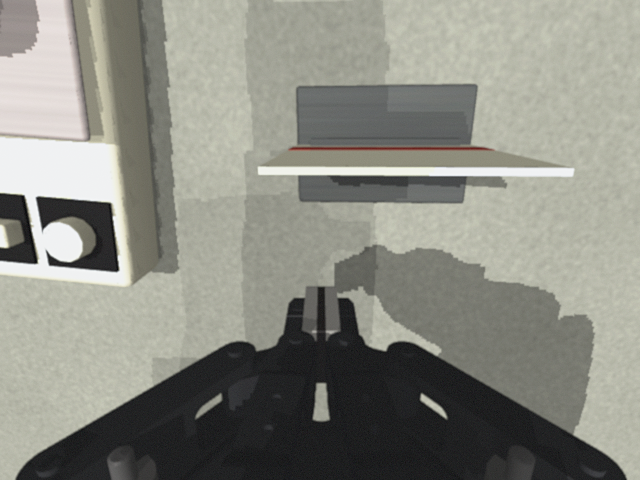

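The wrist view shows the round key at (68,240), predicted (59,244), and the card's top edge at row 172. The arm stopped short and tilted, so I'm checking the joints.

Run:
```python
from h import *
s=arm.get_state()
for k in ('time_s','joint_positions','qd','tcp_pos','tool_rot','joint_efforts'): print(k,np.round(s[k],3))
```

```text
time_s 2.6
joint_positions [-7.80000e-02  1.49860e+01 -2.43300e+01  5.08530e+01  4.05000e+00
  1.79943e+02]
qd [-0.024 -0.286 -0.155  0.155 -0.037  0.051]
tcp_pos [0.482 0.022 0.128]
tool_rot [-1.7595e+02  1.6400e-01 -2.1000e-02]
joint_efforts [-2.7000e-02 -3.8208e+01  2.2315e+01  2.1500e-01  2.6200e-01  0.0000e+00]
```

J6 is at its limit. The relation is q6 = q1 + 180 − yaw, so yaw of about 86° suits the keys, 107° the clip and 89° the card.

Run:
```python
from h import *
print(to([.486,.195,.10],86)); print(to([.44,.1,.15],40))
```

```text
(array([  0.37, -17.06,   4.02]), array([ -3.38,  -2.91, -85.99]))
(array([-4.24, -7.94, -1.63]), array([ -3.94,  -1.26, -40.01]))
```

Request:
jog_arm(
  plan="-1 -2 -2 -1 0 -8 1;-2 -5 -2 -2 -0.5 -16 1;-3 -8 -2 -3 -0.8 -25 1;-2 -11 -1 -3 -1 -33 1;-1 -14 0 -4 -1 -41 1;0 -17 1 -4 -1.3 -49 1;0.4 -17 2 -4 -1.6 -58 1;0.4 -17 3 -3.8 -2 -66 1;0.4 -17 3.5 -3.6 -2.5 -75 1;0.4 -17 4 -3.4 -2.9 -83 1;0.4 -17 4 -3.4 -2.9 -86 1;0.4 -17 4 -3.4 -2.9 -86 1",
)

```text
time_s: 3.8
tcp_pos: [0.4857, 0.1943, 0.1001]
tool_rot: [-180.0, 0.0, 86.0]
ft_force: [0.4, -0.3, -0.2]
width: -0.0001
grasp_force: 0.0
```

Run:
```python
from h import *
s=arm.get_state(); print(s['tcp_pos'],s['tool_rot'],s['ft_force'],s['joint_positions']); print(to([.486,.195,.072],86))
c,im=snap('wrist','w2'); K=[[.4944,.3143,.067],[.49,.2528,.067],[.4858,.1949,.067]]
for p in K: print(proj(c,p))
```

```text
[0.48574478 0.19425626 0.10014964] [-1.79987407e+02  1.63625148e-02  8.59982529e+01] [ 0.39419266 -0.25791416 -0.21784953] [ 2.18028386e+01  1.99856044e+01 -2.14273057e+01  4.86055501e+01
 -9.24901664e-03  1.15804589e+02]
(array([0.08, 0.02, 2.81]), array([-0.01,  0.02, -0.  ]))
[319.49004832  19.01204144]
[319.4659445  162.98884618]
[319.34111167 272.0970775 ]
```

View pics/w2.png

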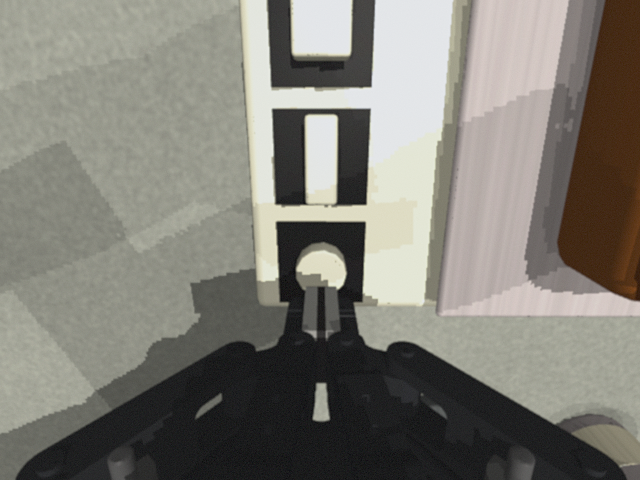

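The predictions match: round at (321,268), bar at (321,160), square at (321,25). Pressing round.

Request:
jog_arm(
  plan="0 0 2 0 0 0 1;0 0 3.2 0 0 0 1;0 0 3.6 0 0 0 1;0 0 3.8 0 0 0 1;0 0 3.95 0 0 0 1;0 0 3.95 0 0 0 1;0 0 3.95 0 0 0 1",
  force=40,
)

```text
time_s: 4.55
tcp_pos: [0.4854, 0.1941, 0.0611]
tool_rot: [-180.0, 0.0, 86.0]
ft_force: [-2.1, -0.9, 4.0]
width: -0.0
grasp_force: 2.1
```

Request:
jog_arm(
  plan="0 0 0.1 0 0 0 1;0 0 0.15 0 0 0 1;0 0 0.2 0 0 0 1;0 0 0.2 0 0 0 1;0 0 0.2 0 0 0 1",
)

```text
time_s: 5.05
tcp_pos: [0.4857, 0.1942, 0.0606]
tool_rot: [180.0, -0.0, 86.0]
ft_force: [-6.5, -2.5, 17.0]
width: -0.0003
grasp_force: 8.4
```

Bottomed out, with the force jumping to 17 N. Next is square.

Request:
jog_arm(
  plan="0 0 -2 0 0 0 1;0 0 -4 0 0 0 1;4 0 -4 0 0 0 1;8 0 -4 0 0 0 1;12 0 -4 0 0 0 1;12 0 -4 0 0 0 1;12 0 -4 0 0 0 1;12 0 -2 0 0 0 1;12 0 -0.8 0 0 0 1;12 0 -0.3 0 0 0 1;12 0 0 0 0 0 1;12 0 0 0 0 0 1",
)

```text
time_s: 6.25
tcp_pos: [0.4939, 0.3126, 0.0608]
tool_rot: [-180.0, 0.1, 85.9]
ft_force: [-4.7, -3.4, 13.6]
width: -0.0001
grasp_force: 6.6
```

Request:
jog_arm(
  plan="0 0 0 0 0 0 1;0 0 0 0 0 0 1;0 0 0.1 0 0 0 1;0 0 0.1 0 0 0 1",
)

```text
time_s: 6.65
tcp_pos: [0.4939, 0.3126, 0.0606]
tool_rot: [180.0, 0.0, 85.9]
ft_force: [-5.5, -4.0, 18.3]
width: 0.0003
grasp_force: 9.3
```

Request:
jog_arm(
  plan="0 0 -2 0 0 0 1;0 0 -4 0 0 0 1;-3 0 -4 0 0 0 1;-6 0 -4 0 0 0 1;-6 0 -4 0 0 0 1;-6 0 -4 0 0 0 1;-6 0 -2 0 0 0 1;-6 0 -0.8 0 0 0 1;-6 0 -0.3 0 0 0 1;-6 0 0 0 0 0 1;-6 0 0 0 0 0 1;-6 0 0 0 0 0 1",
)

```text
time_s: 7.85
tcp_pos: [0.4902, 0.2546, 0.0605]
tool_rot: [179.9, -0.0, 86.0]
ft_force: [-5.7, -3.3, 19.6]
width: 0.0001
grasp_force: 10.2
```

Request:
jog_arm(
  plan="0 0 -4 0 0 0 1;0 0 -9 0 0 0 1;-3 0 -14 0 0 0 1;-8 1 -18 0 0 0 1;-13 2 -18 0 0 0 0;-18 3 -18 0 0 -5 -1;-23 5 -18 0 0 -10 -1;-28 6 -18 0 0 -15 -1;-33 7 -18 0 0 -21.5 -1;-38 8 -18 0 0 -21.5 -1;-43 9 -18 0 0 -21.5 -1;-48 10 -18 0 0 -21.5 -1",
  force=30,
)

```text
time_s: 9.05
tcp_pos: [0.553, -0.2047, 0.2377]
tool_rot: [180.0, -0.0, 107.5]
ft_force: [1.6, -0.4, -0.1]
width: 0.0851
grasp_force: 0.0
```

Request:
jog_arm(
  plan="0 0 0 0 0 0 -1;0 0 0 0 0 0 -1;0 0 0 0 0 0 -1",
)

```text
time_s: 9.35
tcp_pos: [0.5526, -0.202, 0.2375]
tool_rot: [-180.0, -0.1, 107.6]
ft_force: [0.0, -0.3, 0.9]
width: 0.0856
grasp_force: 0.0
```

Run:
```python
from h import *
s=arm.get_state(); print(s['tcp_pos'],s['tool_rot'],s['ft_force'],s['width']); print(to([.52,-.289,.22],107.5)); print(to([.568,-.289,.22],107.5))
```

```text
[ 0.55263462 -0.20201482  0.23746907] [-1.79968509e+02 -5.90264466e-02  1.07556833e+02] [ 0.0343265  -0.29311255  0.9081017 ] 0.08559285624651075
(array([-7.31, -5.73,  1.74]), array([-0.03, -0.06,  0.06]))
(array([-8.76, -1.16,  1.74]), array([-0.03, -0.06,  0.06]))
```

Request:
jog_arm(
  plan="-4 -0.6 0 0 0 0 -1;-8.8 -1.2 0 0 0 0 -1;-8.8 -1.2 1.7 0 0 0 -1;-8.8 -1.2 1.7 0 0 0 -1;-8.8 -1.2 1.7 0 0 0 -1",
)

```text
time_s: 9.85
tcp_pos: [0.5675, -0.2885, 0.2206]
tool_rot: [-179.9, -0.1, 107.6]
ft_force: [-0.5, 0.2, -0.5]
width: 0.0849
grasp_force: 0.0
```

Run:
```python
from h import *
s=arm.get_state(); print(s['tcp_pos'],s['tool_rot'])
c,im=snap('wrist','w3')
print(proj(c,[.5675,-.2896,.106]),proj(c,[.5906,-.2818,.156]),proj(c,[.5476,-.295,.156]))
for p in ([.5482,-.2276,.095],[.5851,-.3418,.095]): print(proj(c,p))
```

```text
[ 0.5675315  -0.2885484   0.22062188] [-1.79938666e+02 -9.02147923e-02  1.07634086e+02]
[319.59170281 229.53784933] [358.39641902 252.7469896 ] [286.29235887 252.09262273]
[320.05834925 140.2519986 ]
[320.8680583 288.5200069]
```

View pics/w3.png

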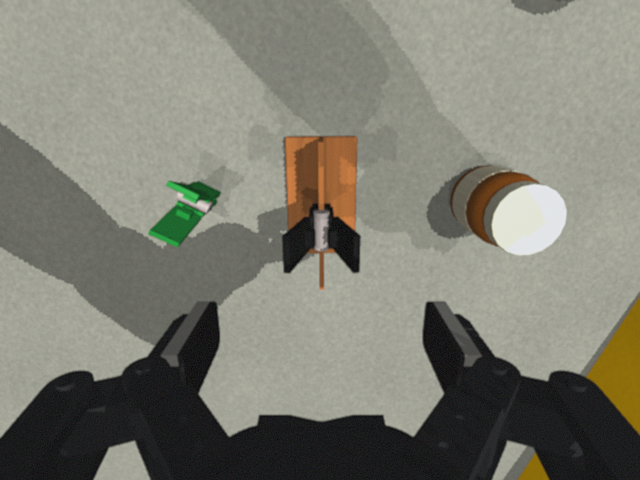

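The clip sits where predicted: coil (321,230), tail tops at columns 285–359. Descending and squeezing.

Request:
jog_arm(
  plan="0 0 4 0 0 0 -1;0 0 8 0 0 0 -1;0 0 11 0 0 0 -1;0 0 11 0 0 0 -1;0 0 11 0 0 0 -0.5;0 0 11 0 0 0 0;0 0 11 0 0 0 0.3;0 0 11 0 0 0 0.5;0 0 11 0 0 0 0.7;0 0 11 0 0 0 1;0 0 11 0 0 0 1;0 0 11 0 0 0 1",
  force=35,
)

```text
time_s: 11.1
tcp_pos: [0.5687, -0.2922, 0.114]
tool_rot: [179.9, 0.3, 107.5]
ft_force: [-2.7, -1.7, 9.7]
width: 0.0209
grasp_force: 35.6
```

Request:
jog_arm(
  plan="0 0 0 0 0 0 1;0 0 0 0 0 0 1;0 0 0 0 0 0 1;0 0 0 0 0 0 1",
)

```text
time_s: 11.5
tcp_pos: [0.5687, -0.2922, 0.114]
tool_rot: [179.9, 0.3, 107.5]
ft_force: [-3.5, -1.3, 9.9]
width: 0.0212
grasp_force: 35.6
```

Width is 21 mm, so the clip is on its stop. Lifting.

Request:
jog_arm(
  plan="0 0 -0.5 0 0 0 1;0 0 -1 0 0 0 1;0 0 -2 0 0 0 1;0 0 -4 0 0 0 1;0 0 -7 0 0 0 1;0 0 -10 0 0 0 1;0 0 -12 0 0 0 1;0 0 -12 0 0 0 1;0 0 -12 0 0 0 1",
)

```text
time_s: 12.4
tcp_pos: [0.568, -0.2906, 0.2309]
tool_rot: [180.0, 0.0, 107.5]
ft_force: [0.0, -0.4, -0.4]
width: 0.0211
grasp_force: 34.3
```

Run:
```python
from h import *
s=arm.get_state(); print(s['tcp_pos'],s['tool_rot'],s['width'],s['grasp_force'],s['ft_force'])
c,im=snap('wrist','w4'); cs,si=snap('side','s4')
t=np.array(s['tcp_pos']); p=proj(cs,t); print(p, proj(cs,t-[0,0,.013]),proj(cs,t-[0,0,.05]))
x,y=int(p[0]),int(p[1]); x=max(x,80)
a=cv2.resize(im[230:430,220:420],(400,400)); b=cv2.resize(si[y-40:y+60,x-50:x+50],(400,400),interpolation=cv2.INTER_CUBIC)
print(x-50,y-40)
cv2.imwrite('pics/m4.png',np.hstack([a,b]))
print(to([.5415,-.0136,s['tcp_pos'][2]],89.2))
```

```text
[ 0.56803459 -0.29061457  0.2309422 ] [1.79963709e+02 3.19054917e-02 1.07512415e+02] 0.021056282382488762 34.26762521266937 [ 0.02376352 -0.44914349 -0.38326295]
[376.03645023 295.29946001] [375.73105112 302.20105633] [374.89328186 321.13348021]
326 255
(array([27.15,  5.88, -0.13]), array([-0.12, -0.08, 18.31]))
```

View pics/m4.png

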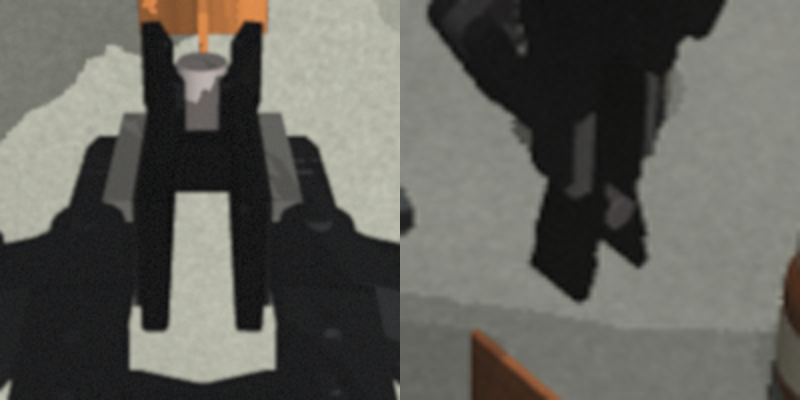

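The clip is held upright and gaping, with its pivot about 13 mm below the TCP. Moving to just short of the card for a closer look.

Request:
jog_arm(
  plan="4 0.5 0 0 0 6 1;8 1 0 0 0 12 1;12 2 0 0 0 18.3 1;16.5 2.8 0 0 0 18.3 1;16.5 2.8 0 0 0 18.3 1;16.5 2.8 0 0 0 18.3 1;16.5 2.8 0 0 0 18.3 1",
)

```text
time_s: 13.2
tcp_pos: [0.5447, -0.1255, 0.23]
tool_rot: [-179.9, 0.0, 89.2]
ft_force: [0.4, -0.5, 0.2]
width: 0.0208
grasp_force: 34.3
```

Run:
```python
from h import *
s=arm.get_state(); print(s['tcp_pos'],s['tool_rot'],s['width'])
c,im=snap('wrist','w5')
for y in (.045,-.0136,-.0723): print(proj(c,[.5415,y,.13]))
```

```text
[ 0.54473525 -0.12545922  0.22996708] [-1.79939528e+02  2.18176691e-02  8.91812035e+01] 0.020767560947345106
[309.48587555 -50.34649404]
[311.79856699  63.0734885 ]
[313.75973539 159.25393086]
```

View pics/w5.png

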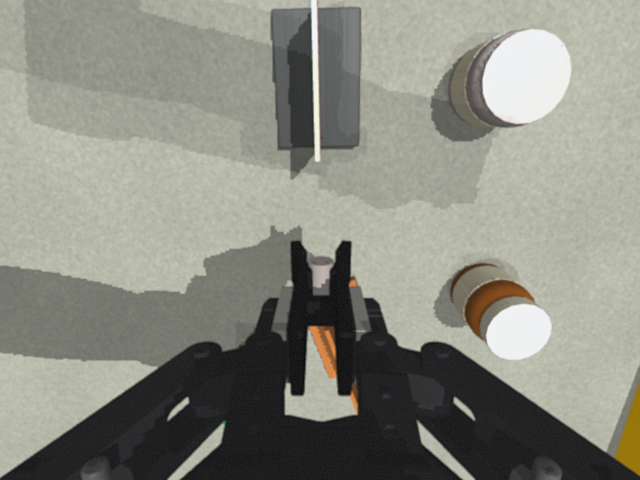

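The card's top edge runs from (317,161) to (314,0), and the clip is at column 321. Measuring the edge.

Run:
```python
from h import *
c=cam('wrist'); im=cv2.imread('pics/w5.png').astype(int)
pts=[]
for v in range(20,158,3):
    r=im[v,300:335].min(1); xs=np.nonzero(r>170)[0]
    if 2<len(xs)<12: pts.append(onz(c,xs.mean()+300,v,.13))
pts=np.array(pts); k=np.polyfit(pts[:,1],pts[:,0],1); print(len(pts),'x at mid',np.polyval(k,-.0136),'yaw',-np.degrees(np.arctan(k[0])))
print('end',onz(c,317,161,.13)); col=im[150:175,317].min(1); print(col)
# top-view subpixel edge
ct=cam('top'); t=cv2.imread('pics/top0.png').astype(int); q=[]
for u in range(302,350,2):
    g=t[255:275,u].min(1).astype(float); w=np.clip(g-110,0,None); q.append(onz(ct,u,255+(w*np.arange(20)).sum()/w.sum(),.13))
q=np.array(q);k=np.polyfit(q[:,1],q[:,0],1); print('top x',np.polyval(k,-.0136),-np.degrees(np.arctan(k[0])))
print(t[262:267,290:302].min(2)); print(t[262:267,346:358].min(2))
x=.5428
print(to([x,-.0136,.21],90),to([x,-.0136,.157],90))
```

```text
46 x at mid 0.5437044230545118 yaw 0.214790353676359
end [ 0.54385966 -0.0738753   0.13      ]
[226 226 226 226 224 223 224 224 225 225 220 180 143 136 139 141 142 141
 137 136 130 125 129 135 148]
 ** On entry to DLASCL parameter number  4 had an illegal value
 ** On entry to DLASCL parameter number  4 had an illegal value
 ** On entry to DLASCL parameter number  4 had an illegal value
 ** On entry to DLASCL parameter number  4 had an illegal value
 ** On entry to DLASCL parameter number  5 had an illegal value
 ** On entry to DLASCL parameter number  4 had an illegal value<stdin>:12: RuntimeWarning: invalid value encountered in scalar divide
Traceback (most recent call last):
numpy.linalg.LinAlgError: SVD did not converge in Linear Least Squares
```

Run:
```python
from h import *
print(to([.543,-.015,.21],90),to([.543,-.015,.157],90))
```

```text
(array([11.08, -0.35,  2.01]), array([-0.04,  0.02, -0.86])) (array([11.08, -0.35,  7.31]), array([-0.04,  0.02, -0.86]))
```

Request:
jog_arm(
  plan="3 0 0 0 0 -0.9 1;7 -0.2 0 0 0 -0.9 1;10 -0.3 0 0 0 -0.9 1;11.1 -0.3 0 0 0 -0.9 1;11.1 -0.3 1 0 0 -0.9 1;11.1 -0.3 2 0 0 -0.9 1;11.1 -0.3 2 0 0 -0.9 1;11.1 -0.3 2 0 0 -0.9 1",
)

```text
time_s: 14.05
tcp_pos: [0.543, -0.015, 0.2099]
tool_rot: [-179.9, 0.0, 90.0]
ft_force: [0.8, 0.5, -1.1]
width: 0.0207
grasp_force: 34.3
```

Run:
```python
from h import *
print(to([.543,-.015,.157],90))
```

```text
(array([0.  , 0.01, 5.29]), array([-0.09,  0.02,  0.  ]))
```

Request:
jog_arm(
  plan="0 0 1 0 0 0 1;0 0 2 0 0 0 1;0 0 3 0 0 0 1;0 0 4 0 0 0 1;0 0 4.7 0 0 0 1;0 0 5.3 0 0 0 1;0 0 5.3 0 0 0 1;0 0 5.3 0 0 0 1;0 0 5.3 0 0 0 1",
)

```text
time_s: 14.95
tcp_pos: [0.5439, -0.0138, 0.1582]
tool_rot: [179.9, 0.0, 90.1]
ft_force: [-0.1, 0.1, -0.5]
width: 0.021
grasp_force: 34.3
```

Run:
```python
from h import *
s=arm.get_state(); print(s['tcp_pos'],s['tool_rot'],s['width'],s['grasp_force'],s['ft_force'])
c,im=snap('wrist','w6'); cs,si=snap('side','s6')
p=proj(cs,[.543,-.0139,.13]); x,y=map(int,p); print(x-50,y-50,p,proj(cs,[.543,-.0139,.144]),proj(cs,[.5315,-.0139,.106]),proj(cs,[.5545,-.0139,.106]))
a=cv2.resize(im[150:350,220:420],(400,400)); b=cv2.resize(si[y-50:y+50,x-50:x+50],(400,400),interpolation=cv2.INTER_CUBIC)
cv2.imwrite('pics/m6.png',np.hstack([a,b]))
```

```text
[ 0.543895   -0.01378143  0.15822701] [1.79935421e+02 5.31224797e-03 9.01094038e+01] 0.021021554729291146 34.330655336380005 [-0.12205903  0.14348007 -0.5024717 ]
246 195 [296.96685291 245.50307992] [296.58802009 239.40625693] [291.75659444 257.22859716] [303.41401736 254.24654897]
```

View pics/m6.png

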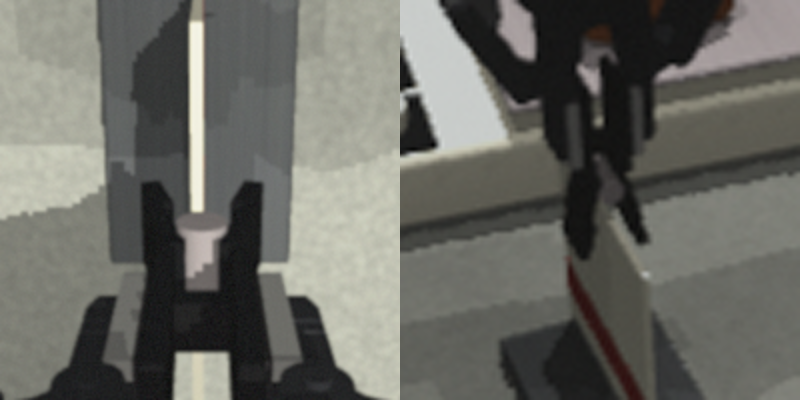

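The clip is astride the card, jaws in front and behind. The card sits about 1 mm left of the coil's centre line, so I'll nudge over and hand in.

Request:
jog_arm(
  plan="-0.1 -0.1 0 0 0 0 1;-0.1 -0.1 0 0 0 0 1;-0.1 -0.1 0 0 0 0 1;-0.1 -0.1 0 0 0 0 1;-0.1 -0.1 0 0 0 0 1",
)

```text
time_s: 15.55
tcp_pos: [0.5425, -0.0148, 0.1578]
tool_rot: [180.0, 0.0, 90.1]
ft_force: [-0.5, 0.3, -0.6]
width: 0.0209
grasp_force: 34.3
```

Run:
```python
from h import *
s=arm.get_state(); print(s['tcp_pos'],s['width'],s['grasp_force'],s['ft_force'])
print(arm.hand_in())
```

```text
[ 0.54249161 -0.01479552  0.15776957] 0.020862292507572912 34.33061242103577 [-0.47894986  0.3476992  -0.56535522]
the job is handed in; nothing more can be done
None
```

I pressed the round, square and bar keys fully down in that order, took the black clip off its rail, and handed in at 15.6 s with it held open astride the middle of the card's top edge. The last picture showed a jaw on each side of the card and no contact; no verdict came back.

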